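# Stand the fallen keypad terminal up and switch on its supply

### The arm

A 7-joint arm with a two-finger parallel gripper is mounted at the origin on the work surface. World frame = base frame: x ahead of the robot, y to its left, z up, the work surface at z = 0. Lengths are in m, angles in rad, forces in N, time in s.
With the tool pointing down it reaches from about 0.4 to 0.875 m from the base axis. Payload 4.4 kg.
Tool frame: the origin (TCP) lies at the very end of the fingers, on their centre line; the grasp point (between the pads) lies 19 mm behind it; z points along the fingers, x is the direction in which the jaws open and shut, and the axes are right-handed (so a half turn about z gives the same grasp; the last joint's range is limited). The gripper opens to 85 mm and grips with 20 to 120 N. Pads are 22 mm wide; open, the fingers measure 114 mm over their backs; the gripper's body (76 mm by 85 mm) begins 54 mm behind the grasp point. The pads swing forward as they close: fully open they stand 13 mm farther back than shut.
Start: joints at [-1.318, 0.628, 0.038, 1.517, -0.027, 0.996, -0.02], TCP at [0.204, 0.617, 0.231] pointing down, gripper open.
Joint ranges: [-3.06, 3.06], [-0.37, 2.12], [-1.25, 1.32], [0.18, 2.47], [-1.1, 4.24], [0.23, 1.98], [-2.94, 2.94]. Speed limits (rad/s): [2.57, 2.57, 3.14, 3.14, 3.14, 3.14, 3.14].

### API

Orientations are given as a unit quaternion [w, x, y, z].
In Python, from workcell import env gives the robot as it stands.
- The arm moves only by the tool jog_arm, never from a script. Its argument "plan" is a list of rows, each an object with "travel": the shift along the tool's x, y, z in cm, a list of three; "yaw": the turn about the tool's z in rad. A call has 1 to 20 rows; each row shifts and turns the commanded pose from where the row before left it, along the tool's axes as they then stand; what a row does not reach is not made up. A row lasts 1/10 s, in which the tool goes at most 50 mm and 8.59 degrees, less where a joint would pass 70% of its speed; a pose out of reach is approached as far as the arm can. A call is refused whole if a number of a shift passes 5 or a number of a turn 0.15, either way. A call with a gripper value outside its range is refused whole. "jaw" is the finger opening in cm, from 0 to 8.54, set as the call begins (left out, the last holds). The fingers move at their own pace and stop on an object; "force" is the grip in N (left out, the last holds). Time passes only in rows, so rows that do not move let the fingers close. It gives the time, the measured TCP pose, the force and the opening at its end, in the units of the state.
- env.read_state(): the state, without advancing time (a new reading comes with each control period).
- env.capture(name): name is "scene" or "side" or "wrist"; returns a dict with "pixels" (384x512x3 uint8, blue, green, red), "depth" (384x512 float32, m along the optical axis (not along the pixel's ray), 0 where there is no reading), "fx", "fy", "cx", "cy" (pixels), "k1" (the pictures are not rectified: a ray, as slopes to the right and down, at radius r is drawn at 1 + k1 r^2 times it, then the intrinsics apply), "pose" (4x4, takes a point from camera to world coordinates); the wrist camera has in their place "T_tool_cam" (4x4, takes a point from camera to tool coordinates, whose origin is the TCP and whose axes are the tool frame's). Camera axes: x right, y up, looking along -z (the intrinsics and any distortion apply to the point x, -y, -z); pixel columns grow to the right and rows downward; lengths in m; the calibration is good to about 2 mm. A picture is of the moment at which its call begins: read the wrist's pose just before it.
- env.hand_in(): hands the job in, once; it reports no verdict.
Trained networks look in the newest picture that a camera, given by its name, has taken for a name from the list of things; names that differ only in an ending like _2 or _b are one class to them, and where a whole thing is asked for, a point or a joint stands for the part that bears it (a point fixed in the world has none). Each returns a list of dicts, best first, with "p" (0 to 1); they miss things now and then, are a little off and sometimes report something else, mostly with a low value. They report only what shows in the picture. A call takes as long as a camera call. They do not tell look-alikes from the thing itself.
- env.recognise(camera, name): "uv" ([column, row] in pixels, amid what is visible of it).
- env.regions_of(camera, name): "mask" (384x512 bool, what is visible of it) and "uv" ([column, row] in pixels, amid what is visible of it).
- env.spot_point(camera, name): "uv" ([column, row] in pixels: a listed point, or the origin of a listed thing).
The state is a dict: "clock": time; "qpos": joint angles; "joint_vel": joint speeds; "joint_efforts": joint torques, N m; "position": TCP position; "tcp_rot": TCP orientation; "contact_force": force on the tool from outside, world axes, zero at the start; "wrist_torque": the same for the moment, N m; "grip_width": finger opening in m.
Only numpy, scipy, OpenCV 4.12 (cv2) and the standard library are available. Lean on these libraries where they do the work, as an engineer would, in place of code of your own. Each camera call takes 0.05 s, during which the arm holds its last target. There are 200 camera calls.

### The job

The instrument's keypad terminal has been knocked onto its back: push on its raised foot plate with the fingers so that it tips back upright onto its foot about where it is. Then press down the raised end of the rocker switch on the grey supply box so that the rocker goes fully over and stays on. Do not pick the terminal up, and leave the bottle, the mouse and the vial rack alone.

Things in the scene. Friction and masses are not known exactly. Their poses are not given: they have to be found in the camera images.
- terminal: Loose L-shaped keypad terminal, 0.5-0.9 kg: dark foot plate 110 long x 130 wide x 12 mm; grey panel 120 high x 110 wide x 18 mm rises from its rear edge, leaning back 15 deg. Origin: middle of the rear lower edge (heel). Upright: x from heel to toe, z up. At the start it lies on the panel's back (turned 75 deg back about y): plate sticks up from the heel, leaning 15 deg away from the panel.
- toe (a point): Middle of the foot plate's front edge, upper face (110 mm along x, 12 mm along z from the terminal's origin); about 110 mm above the bench at the start. Push near it, from the panel's side, in the horizontal direction from heel to toe, with 1-2 N: the terminal pivots about its heel edge, and once turned 20-25 deg it falls onto its foot by itself.
- supply: Grey supply box 170 (x) x 120 (y) x 55 mm high, fixed to the bench; origin at the centre of its underside, z up. On top a black rocker 64 (x) x 42 (y) x 10 mm turns about an axis parallel to y over the box's centre, 69 mm above the bench, between two white side rails (12 mm high, 86 mm long, inner faces 46 mm apart).
- rocker_end (a point): Point to press: on the upper face of the rocker's raised (+x) end, 24 mm from the rocker's axis, marked by a thin white bar across. About 79 mm above the bench when off, 69 mm when on.
- rocker (a joint): Rocker angle, rad: 0 = off (the +x end of the supply box raised), 0.44 = fully on (that end down, against a hard stop). It has no spring: about 2 to 3 N on the marked end moves it and it stays where it is left.
- bottle: Bystander: amber bottle, red cap, 86 mm diameter, 170 mm tall (upright), origin at the centre of its underside; on the other side of the terminal from the supply box.
- mouse: Bystander: black computer mouse, about 100 x 58 x 34 mm, origin on its underside near its centre.
- vials: Bystander: white vial rack 100 (x) x 160 (y) mm, 44 mm high with its small vials, origin at the centre of its underside.
There are look-alikes about, which are no part of the job. Leave any blue look-alike of the terminal alone.

How it is judged:
By the outcome, as a careful person would: the job done as asked, in the order asked, and still so for the second after the job is handed in, with the robot touching nothing.
It also fails if it takes over 40 s, if anything falls off the work surface, if the arm or the gripper's body presses on something with over 40 N, if the wrist force passes 120 N, or if a joint passes its speed limit or range.

## Working session

There is one attempt and no reset: what is moved stays moved. The work goes in short steps, Python scripts to look and compute and a tool call to move; the robot and the scene stay as the last step left them, time stands still between calls to the robot, and variables do not carry over. Pictures are saved under pics/ and viewed, about 8 in all and at most 12, crops included, and the job is handed in when it is done.

Besides the shell and the picture viewer there is one more tool, called after "Emit:" by a JSON object that holds its "method" and its "body", one argument or row to a line. jog_arm: Moves the arm, as the interface text tells. Its arguments: {"type":"object","properties":{"plan":{"type":"array","items":{"type":"object","properties":{"travel":{"type":"array","items":{"type":"number"}},"yaw":{"type":"number"}}}},"jaw":{"type":"number"},"force":{"type":"number"}},"required":["plan"]}

```bash
mkdir -p pics; cat > h.py <<'E'
import numpy as np, cv2
from workcell import env
from scipy.spatial.transform import Rotation as R
def T(st):
    M=np.eye(4); q=st["tcp_rot"]; M[:3,:3]=R.from_quat([q[1],q[2],q[3],q[0]]).as_matrix(); M[:3,3]=st["position"]; return M
def cap(n):
    st=env.read_state(); c=env.capture(n)
    c["P"]=np.array(c["pose"]) if "pose" in c else T(st)@np.array(c["T_tool_cam"])
    return c
def cloud(c):
    v,u=np.mgrid[0:384,0:512].astype(float)
    x=(u-c["cx"])/c["fx"]; y=(v-c["cy"])/c["fy"]; a,b=x.copy(),y.copy()
    for _ in range(8):
        s=1+c["k1"]*(a*a+b*b); a,b=x/s,y/s
    d=c["depth"]; p=np.stack([a*d,-b*d,-d,np.ones_like(d)],-1)
    w=(p@c["P"].T)[...,:3]; w[d==0]=np.nan; return w
def px(w,uv):
    u,v=np.round(uv).astype(int); return np.nanmedian(w[max(v-1,0):v+2,max(u-1,0):u+2].reshape(-1,3),0)
E
python3 - <<'E'
from h import *
np.set_printoptions(precision=3,suppress=True)
ims=[]
for n in("scene","side"):
    c=cap(n); w=cloud(c); ims.append(c["pixels"]); print(n,c["P"][:3,3])
    for o in("terminal","supply","bottle","mouse","vials"):
        for r in env.regions_of(n,o)[:3]:
            q=w[r["mask"]]; print(o,round(r["p"],2),np.round(r["uv"]),np.nanmedian(q,0),np.nanpercentile(q,2,0),np.nanpercentile(q,98,0))
    for o in("toe","rocker_end","terminal","supply"):
        for r in env.spot_point(n,o)[:3]: print("pt",o,round(r["p"],2),np.round(r["uv"]),px(w,r["uv"]))
cv2.imwrite("pics/a.png",cv2.resize(np.hstack(ims),(800,300),interpolation=cv2.INTER_AREA))
cv2.imwrite("pics/b.png",ims[0])
print(env.read_state())
E
```

```text
scene [1.29  0.2   1.088]
terminal 0.89 [204. 134.] [ 0.293 -0.296  0.023] [ 0.264 -0.36   0.009] [ 0.406 -0.24   0.108]
terminal 0.79 [252. 172.] [ 0.454 -0.079  0.032] [ 0.343 -0.152  0.004] [ 0.501 -0.006  0.109]
terminal 0.79 [120. 220.] [ 0.73  -0.416  0.02 ] [ 0.66  -0.479  0.007] [ 0.803 -0.364  0.109]
supply 0.7 [377. 231.] [0.574 0.342 0.055] [0.468 0.284 0.007] [0.633 0.403 0.079]
bottle 0.62 [161. 176.] [ 0.56  -0.337  0.1  ] [ 0.512 -0.381  0.001] [ 0.582 -0.31   0.171]
mouse 0.97 [328. 290.] [0.767 0.236 0.026] [0.721 0.203 0.015] [0.807 0.272 0.036]
vials 0.93 [208. 267.] [ 0.806 -0.093  0.023] [ 0.751 -0.171  0.008] [ 0.849 -0.019  0.046]
vials 0.56 [160. 174.] [ 0.56  -0.337  0.102] [ 0.519 -0.381  0.007] [ 0.582 -0.31   0.171]
vials 0.19 [249. 170.] [ 0.452 -0.079  0.03 ] [ 0.339 -0.158  0.001] [ 0.501 -0.006  0.109]
pt toe 0.89 [ 96. 221.] [ 0.734 -0.513 -0.   ]
pt toe 0.85 [203. 111.] [ 0.261 -0.314  0.106]
pt toe 0.79 [253. 167.] [ 0.394 -0.089  0.02 ]
pt rocker_end 0.73 [380. 229.] [0.572 0.346 0.08 ]
pt terminal 0.94 [254. 185.] [ 0.458 -0.068  0.004]
pt termina
[... 1012 characters left out ...]
[0.558 0.35  0.075]
pt terminal 0.9 [236. 241.] [ 0.442 -0.068  0.018]
pt terminal 0.9 [161. 226.] [0.288 0.119 0.068]
pt terminal 0.88 [256. 323.] [ 0.276 -0.31   0.031]
pt supply 0.89 [179. 168.] [0.505 0.295 0.053]
{'clock': 1.0, 'qpos': array([-1.318,  0.628,  0.039,  1.517, -0.027,  0.996, -0.02 ]), 'joint_vel': array([ 0.   , -0.002,  0.   ,  0.001,  0.001,  0.   ,  0.001]), 'joint_efforts': array([ -0.001, -56.328,   1.226, -19.379,   0.011,   0.002,   0.   ]), 'position': array([0.204, 0.617, 0.231]), 'tcp_rot': array([-0.   ,  0.81 ,  0.586,  0.   ]), 'contact_force': array([ 0.154, -0.19 ,  0.643]), 'wrist_torque': array([ 0.048,  0.011, -0.032]), 'grip_width': 0.08517950423124761}
```

View pics/a.png

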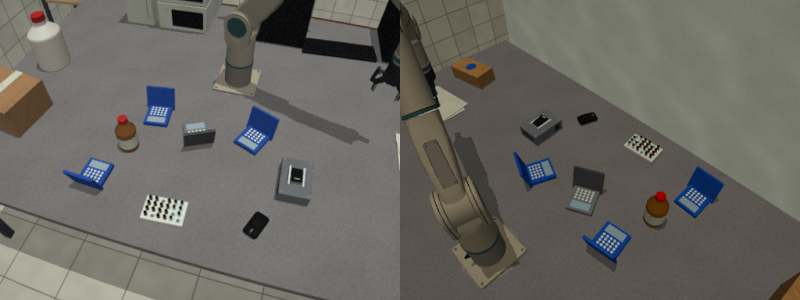

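```bash
python3 - <<'E'
from h import *
np.set_printoptions(precision=4,suppress=True)
ims=[];A=[];B=[]
for n,kt,ks in(("scene",(252,172),(377,231)),("side",(236,242),(178,162))):
    c=cap(n); w=cloud(c)
    for o,k in(("terminal",kt),("supply",ks)):
        r=min(env.regions_of(n,o),key=lambda r:np.hypot(*(np.array(r["uv"])-k))); m=cv2.erode(r["mask"].astype(np.uint8),np.ones((3,3)))>0
        q=w[m]; q=q[~np.isnan(q).any(1)]; (A if o=="terminal" else B).append(q)
        if o=="terminal": z=q[(q[:,2]>.095)]; print(n,"top edge",len(z),z.mean(0), z[:,1].min(),z[:,1].max(), np.polyfit(z[:,1],z[:,0],1))
        u,v=k; ims.append(cv2.resize(c["pixels"][v-40:v+40,u-53:u+53],(400,300),interpolation=cv2.INTER_CUBIC))
    u=w[...,2]
    e=env.spot_point(n,"rocker_end"); print([(x["uv"],x["p"],px(w,x["uv"])) for x in e])
cv2.imwrite("pics/c.png",np.vstack([np.hstack(ims[:2]),np.hstack(ims[2:])]))
A=np.vstack(A);B=np.vstack(B); np.savez("ab.npz",A=A,B=B)
for nm,q in(("panel",A[(A[:,2]>.012)&(A[:,2]<.032)]),("plate",A[A[:,2]>.04]),("boxtop",B[(B[:,2]>.05)&(B[:,2]<.06)])):
    (cx,cy),s,a=cv2.minAreaRect((q[:,:2]*1000).astype(np.float32)); print(nm,len(q),cx,cy,s,a, np.median(q[:,2]))
q=A[A[:,2]>.04]; 
print("rocker z",np.percentile(B[:,2],[95,99,100]))
h=B[B[:,2]>.073]; print(len(h),h.mean(0),h.min(0),h.max(0))
E
```

```text
scene top edge 177 [ 0.4785 -0.0587  0.105 ] -0.11097522374419608 -0.0035604019676022947 [-0.4657  0.4511]
[([380.6, 229.3], 0.74, array([0.5709, 0.3492, 0.0784]))]
side top edge 130 [ 0.466  -0.0627  0.1015] -0.11885004546687145 -0.010337542242977005 [-0.496   0.4349]
[([184.0, 148.6], 0.66, array([0.5703, 0.3429, 0.0757]))]
panel 1466 406.4822692871094 -96.14967346191406 (134.2305145263672, 119.94629669189453) 26.687660217285156 0.018752440190596853
plate 1090 464.9835205078125 -65.1315689086914 (42.22313690185547, 122.24174499511719) 26.843774795532227 0.07842400526176929
boxtop 2040 546.7474365234375 338.6756896972656 (176.2233123779297, 126.03205871582031) 1.7987768650054932 0.054876793167239035
rocker z [0.0752 0.0795 0.0831]
253 [0.5581 0.3432 0.0767] [0.5224 0.3161 0.073 ] [0.5796 0.3674 0.0831]
```

View pics/c.png

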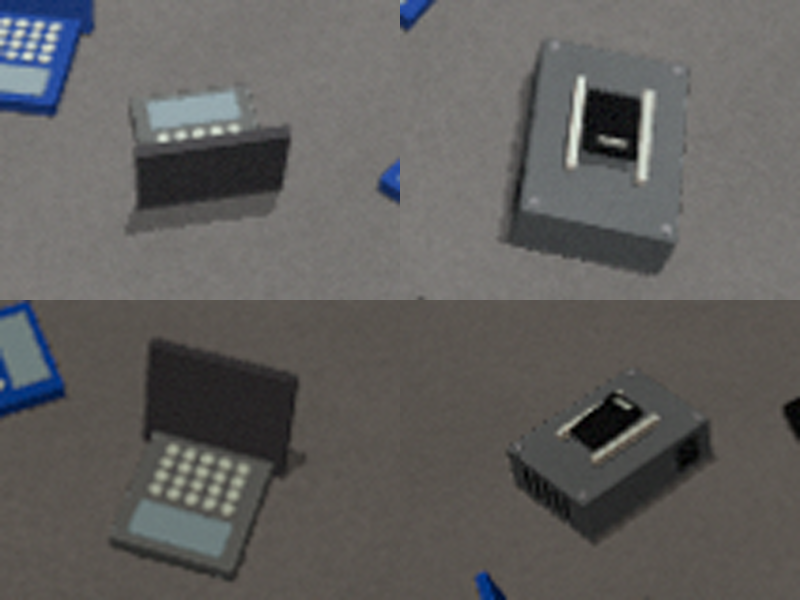

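The grey terminal lies at about (0.41, -0.10) with its plate on the +x side, heading about 26°. The three blue ones are look-alikes, and the rocker's white bar is at the far (+x) end. I'll close the jaws, turn, and move over.

Emit:
{"method": "jog_arm", "body": {
  "plan": [
    {"travel": [0, 0, 0], "yaw": -0.13},
    {"travel": [0, 0, 0], "yaw": -0.13},
    {"travel": [0, 0, 0], "yaw": -0.13},
    {"travel": [0, 0, 0], "yaw": -0.13},
    {"travel": [0, 0, 0], "yaw": -0.13},
    {"travel": [0, 0, 0], "yaw": -0.13},
    {"travel": [-4, 0.5, 0], "yaw": 0},
    {"travel": [-4, 0.5, 0], "yaw": 0},
    {"travel": [-4, 0.5, 0], "yaw": 0},
    {"travel": [-4, 0.5, 0], "yaw": 0},
    {"travel": [-4, 0.5, 0], "yaw": 0},
    {"travel": [-4, 0.5, 0], "yaw": 0},
    {"travel": [-4, 0.5, 0], "yaw": 0},
    {"travel": [-4, 0.5, 0], "yaw": 0},
    {"travel": [-4, 0.5, 0], "yaw": 0},
    {"travel": [-4, 0.5, 0], "yaw": 0},
    {"travel": [-4, 0.5, 0], "yaw": 0},
    {"travel": [0, 0, 0], "yaw": 0}
  ],
  "jaw": 0
}}

```text
clock: 3.2
position: [0.4525, 0.2413, 0.2313]
tcp_rot: [0.002, 0.531, 0.847, -0.001]
contact_force: [-0.5, 0.1, 0.8]
grip_width: -0.0001
```

Emit:
{"method": "jog_arm", "body": {
  "plan": [
    {"travel": [-3.5, -2.1, 0], "yaw": 0},
    {"travel": [-3.5, -2.1, 0], "yaw": 0},
    {"travel": [-3.5, -2.1, 0], "yaw": 0},
    {"travel": [-3.5, -2.1, 0], "yaw": 0},
    {"travel": [-3.5, -2.1, 0], "yaw": 0},
    {"travel": [-3.5, -2.1, 0], "yaw": 0},
    {"travel": [-3.5, -2.1, 0], "yaw": 0},
    {"travel": [-3.5, -2.1, 0], "yaw": 0},
    {"travel": [0, 0, 0], "yaw": 0},
    {"travel": [0, 0, 0], "yaw": 0}
  ]
}}

```text
clock: 4.2
position: [0.423, -0.0781, 0.2314]
tcp_rot: [0.0, 0.528, 0.849, 0.0]
contact_force: [0.3, 1.1, -0.6]
grip_width: -0.0004
```

```bash
python3 - <<'E'
from h import *
np.set_printoptions(precision=4,suppress=True)
c=cap("wrist"); w=cloud(c); print(env.read_state()["position"],env.read_state()["tcp_rot"])
for r in env.regions_of("wrist","terminal"):
    q=w[r["mask"]]; q=q[~np.isnan(q).any(1)]; print(r["p"],r["uv"],len(q),q.min(0),q.max(0))
    t=q[q[:,2]>.1]
    if len(t)>20: print("top",len(t),t.mean(0),cv2.minAreaRect((t[:,:2]*1000).astype(np.float32)))
for r in env.spot_point("wrist","toe"): print(r["p"],r["uv"],px(w,r["uv"]))
cv2.imwrite("pics/d.png",c["pixels"])
E
```

```text
[ 0.4232 -0.0769  0.2314] [-0.      0.5266  0.8501  0.0004]
0.75 [251.1, 178.2] 14270 [ 0.3255 -0.1693 -0.0012] [0.5229 0.0422 0.2393]
top 1232 [ 0.4719 -0.064   0.1069] ((446.03692626953125, -72.28185272216797), (71.24322509765625, 129.1996612548828), 25.606618881225586)
0.75 [118.5, 40.6] 7996 [ 0.284  -0.3652 -0.0015] [ 0.4102 -0.2354  0.0227]
0.65 [445.0, 193.7] 11875 [ 0.2273  0.07   -0.0023] [0.4467 0.2608 0.111 ]
top 231 [0.2756 0.1226 0.1043] ((279.86236572265625, 127.18736267089844), (34.96229553222656, 11.271778106689453), 45.5218505859375)
0.83 [249.6, 234.9] [ 0.4135 -0.0861  0.2423]
```

View pics/d.png

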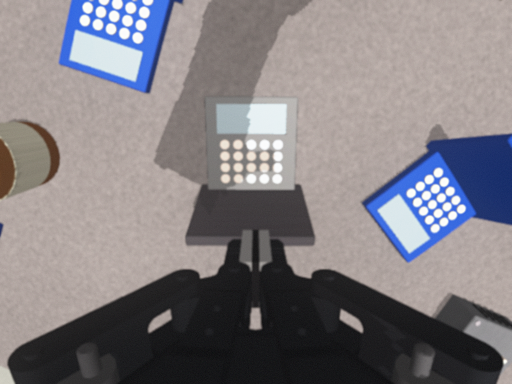

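Viewed from the wrist, the grey panel is centred near column 252, its plate edge is at row 240, and the fingers are aligned at column 256. Next I descend on the panel's side.

Emit:
{"method": "jog_arm", "body": {
  "plan": [
    {"travel": [-0.5, 0, 3], "yaw": 0},
    {"travel": [0, 0, 3], "yaw": 0},
    {"travel": [0, 0, 3], "yaw": 0},
    {"travel": [0, 0, 3], "yaw": 0},
    {"travel": [0, 0, 2.6], "yaw": 0},
    {"travel": [0, 0.5, 0], "yaw": 0},
    {"travel": [0, 0.5, 0], "yaw": 0},
    {"travel": [0, 0.5, 0], "yaw": 0},
    {"travel": [0, 0, 0], "yaw": 0}
  ]
}}

```text
clock: 5.25
position: [0.4409, -0.0749, 0.0866]
tcp_rot: [0.002, 0.526, 0.85, 0.001]
contact_force: [-0.2, 0.0, -0.5]
grip_width: 0.0003
```

Emit:
{"method": "jog_arm", "body": {
  "plan": [
    {"travel": [0, 0.3, 0]},
    {"travel": [0, 0.3, 0]},
    {"travel": [0, 0.3, 0]},
    {"travel": [0, 0.3, 0]},
    {"travel": [0, 0.3, 0]},
    {"travel": [0, 0.3, 0]},
    {"travel": [0, 0.3, 0]},
    {"travel": [0, 0.3, 0]},
    {"travel": [0, 0.3, 0]}
  ]
}}

```text
invalid input
```

Emit:
{"method": "jog_arm", "body": {
  "plan": [
    {"travel": [0, 0.3, 0], "yaw": 0},
    {"travel": [0, 0.3, 0], "yaw": 0},
    {"travel": [0, 0.3, 0], "yaw": 0},
    {"travel": [0, 0.3, 0], "yaw": 0},
    {"travel": [0, 0.3, 0], "yaw": 0},
    {"travel": [0, 0.3, 0], "yaw": 0},
    {"travel": [0, 0.3, 0], "yaw": 0},
    {"travel": [0, 0.3, 0], "yaw": 0},
    {"travel": [0, 0.3, 0], "yaw": 0}
  ]
}}

```text
clock: 6.15
position: [0.4625, -0.0635, 0.0852]
tcp_rot: [-0.0, 0.527, 0.85, -0.0]
contact_force: [-1.8, -0.4, -0.5]
grip_width: 0.0001
```

Emit:
{"method": "jog_arm", "body": {
  "plan": [
    {"travel": [0, 0.3, 0], "yaw": 0},
    {"travel": [0, 0.3, 0], "yaw": 0},
    {"travel": [0, 0.3, 0], "yaw": 0},
    {"travel": [0, 0.3, 0], "yaw": 0},
    {"travel": [0, 0.3, 0], "yaw": 0},
    {"travel": [0, 0.3, 0], "yaw": 0},
    {"travel": [0, 0.3, 0], "yaw": 0}
  ]
}}

```text
clock: 6.85
position: [0.482, -0.0541, 0.0854]
tcp_rot: [0.0, 0.527, 0.85, 0.0]
contact_force: [-0.1, -0.0, -0.5]
grip_width: -0.0004
```

```bash
python3 - <<'E'
from h import *
ims=[]
for n,(u,v) in(("scene",(252,172)),("side",(236,242))):
    c=cap(n); ims.append(cv2.resize(c["pixels"][v-60:v+60,u-80:u+80],(400,300)))
cv2.imwrite("pics/e.png",np.hstack(ims))
E
```

```text
(no output)
```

View pics/e.png

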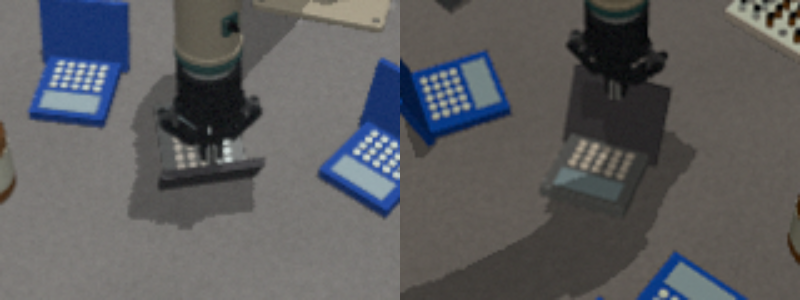

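The pictures show it tipping about its heel: the plate leans forward ahead of the fingers and the panel is lifting. I keep pushing.

Emit:
{"method": "jog_arm", "body": {
  "plan": [
    {"travel": [0, 0.3, 0], "yaw": 0},
    {"travel": [0, 0.3, 0], "yaw": 0},
    {"travel": [0, 0.3, 0], "yaw": 0},
    {"travel": [0, 0.3, 0], "yaw": 0},
    {"travel": [0, 0.3, 0], "yaw": 0},
    {"travel": [0, 0.3, 0], "yaw": 0},
    {"travel": [0, 0, 0], "yaw": 0},
    {"travel": [0, 0, 0], "yaw": 0},
    {"travel": [0, 0, 0], "yaw": 0},
    {"travel": [0, 0, 0], "yaw": 0}
  ]
}}

```text
clock: 7.95
position: [0.4975, -0.0463, 0.0853]
tcp_rot: [-0.0, 0.527, 0.85, -0.0]
contact_force: [-0.5, -0.7, -0.1]
grip_width: 0.0002
```

```bash
python3 - <<'E'
from h import *
ims=[]
for n,(u,v) in(("scene",(252,172)),("side",(236,242))):
    c=cap(n); ims.append(cv2.resize(c["pixels"][v-60:v+60,u-80:u+80],(400,300)))
cv2.imwrite("pics/f.png",np.hstack(ims))
E
```

```text
(no output)
```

View pics/f.png

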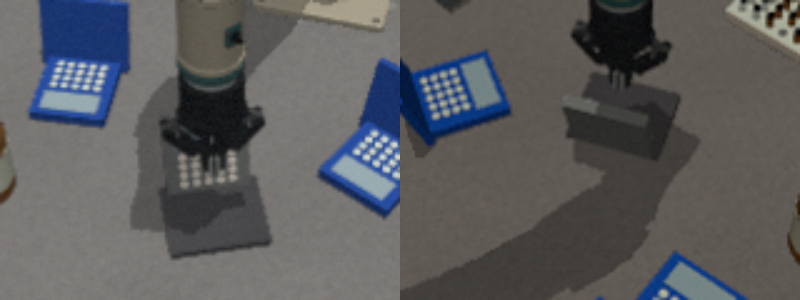

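The terminal stands on its foot. I lift clear and go over to the supply box.

Emit:
{"method": "jog_arm", "body": {
  "plan": [
    {"travel": [0, 0.5, -2], "yaw": 0},
    {"travel": [0, 0.5, -3], "yaw": 0},
    {"travel": [0, 0, -5], "yaw": 0},
    {"travel": [0, 0, -5], "yaw": 0},
    {"travel": [3.1, 3.2, 0], "yaw": 0},
    {"travel": [3.1, 3.2, 0], "yaw": 0},
    {"travel": [3.1, 3.2, 0], "yaw": 0},
    {"travel": [3.1, 3.2, 0], "yaw": 0},
    {"travel": [3.1, 3.2, 0], "yaw": 0},
    {"travel": [3.1, 3.2, 0], "yaw": 0},
    {"travel": [3.1, 3.2, 0], "yaw": 0},
    {"travel": [3.1, 3.2, 0], "yaw": 0},
    {"travel": [3.1, 3.2, 0], "yaw": 0},
    {"travel": [0, 0, 0], "yaw": 0.14},
    {"travel": [0, 0, 0], "yaw": 0.14},
    {"travel": [0, 0, 0], "yaw": 0.14},
    {"travel": [0, 0, 0], "yaw": 0},
    {"travel": [0, 0, 0], "yaw": 0}
  ]
}}

```text
clock: 9.85
position: [0.6402, 0.3362, 0.2351]
tcp_rot: [0.0, 0.691, 0.723, -0.0]
contact_force: [-0.2, 0.1, -0.3]
grip_width: 0.0001
```

```bash
python3 - <<'E'
from h import *
np.set_printoptions(precision=4,suppress=True)
s=env.read_state(); M=T(s); print(M)
c=cap("wrist"); w=cloud(c)
for o in("rocker_end","supply"):
    for r in env.spot_point("wrist",o): print(o,r["p"],r["uv"],px(w,r["uv"]))
ok=(w[...,0]>.44)&(w[...,0]<.66)&(w[...,1]>.26)&(w[...,1]<.42)
m=ok&(w[...,2]>.05)&(w[...,2]<.06)
print(cv2.minAreaRect((w[m][:,:2]*1000).astype(np.float32)))
g=c["pixels"].min(2)>190   # white bar
for k,(x,y,a,b,n) in enumerate(cv2.connectedComponentsWithStats((g&ok).astype(np.uint8))[2]):
    if k and n>15: print("white",x,y,a,b,n,px(w,(x+a/2,y+b/2)))
t=w[ok&(w[...,2]>.072)&(w[...,2]<.09)]; print(len(t),t.min(0),t.max(0))
a=c["pixels"]; sc=cap("scene")["pixels"]
cv2.imwrite("pics/g.png",np.hstack([cv2.resize(a,(400,300)),cv2.resize(sc[80:320,140:460],(400,300))]))
E
```

```text
[[-0.0445  0.999  -0.0004  0.6402]
 [ 0.999   0.0445 -0.0004  0.3362]
 [-0.0004 -0.0004 -1.      0.2351]
 [ 0.      0.      0.      1.    ]]
supply 0.8 [260.9, 93.6] [0.5529 0.3371 0.0752]
((545.6424560546875, 342.3189697265625), (170.2252655029297, 120.46183776855469), 1.7935340404510498)
white 214 4 8 9 57 [0.4703 0.2904 0.0558]
white 314 7 8 9 58 [0.4689 0.3905 0.0559]
white 236 41 9 89 695 [0.5456 0.3157 0.0675]
white 288 43 12 88 721 [0.5439 0.3703 0.0674]
white 255 108 23 5 110 [0.568  0.3428 0.0791]
white 306 158 7 7 39 [0.6212 0.3954 0.0567]
1939 [0.5258 0.3217 0.072 ] [0.5778 0.3633 0.0813]
```

View pics/g.png

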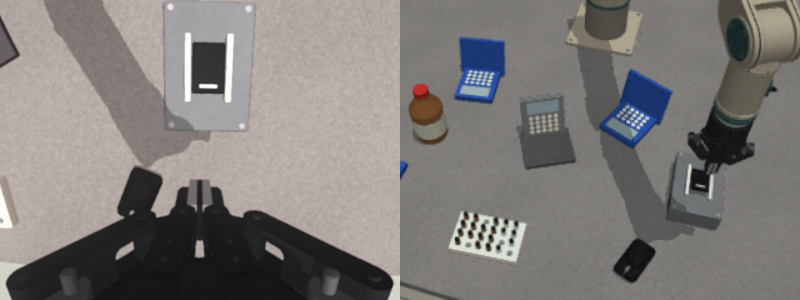

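The terminal stands upright on its foot and the bystanders have not moved. The rocker's white bar (wrist view, column 208, row 86 at this scale) is at (0.569, 0.343, 0.079), as expected.

Emit:
{"method": "jog_arm", "body": {
  "plan": [
    {"travel": [0.5, -3.3, 0], "yaw": 0},
    {"travel": [0.5, -3.3, 0], "yaw": 0},
    {"travel": [0, 0, 4], "yaw": 0},
    {"travel": [0, 0, 4], "yaw": 0},
    {"travel": [0, 0, 3], "yaw": 0},
    {"travel": [0, 0, 2.5], "yaw": 0},
    {"travel": [0, 0, 0.7], "yaw": 0},
    {"travel": [0, 0, 0], "yaw": 0},
    {"travel": [0, 0, 0], "yaw": 0}
  ]
}}

```text
clock: 10.95
position: [0.575, 0.344, 0.0947]
tcp_rot: [0.0, 0.692, 0.722, 0.001]
contact_force: [0.7, -0.1, -0.3]
grip_width: -0.0001
```

Emit:
{"method": "jog_arm", "body": {
  "plan": [
    {"travel": [0, -0.3, 0.3], "yaw": 0},
    {"travel": [0, 0, 0.3], "yaw": 0},
    {"travel": [0, 0, 0.3], "yaw": 0},
    {"travel": [0, 0, 0.3], "yaw": 0},
    {"travel": [0, 0, 0.3], "yaw": 0},
    {"travel": [0, 0, 0.3], "yaw": 0},
    {"travel": [0, 0, 0.3], "yaw": 0},
    {"travel": [0, 0, 0.2], "yaw": 0},
    {"travel": [0, 0, 0], "yaw": 0}
  ]
}}

```text
clock: 11.85
position: [0.5722, 0.3434, 0.0705]
tcp_rot: [0.001, 0.693, 0.721, 0.001]
contact_force: [3.0, -0.6, 2.1]
grip_width: 0.0
```

Emit:
{"method": "jog_arm", "body": {
  "plan": [
    {"travel": [0, 0, 0.1], "yaw": 0},
    {"travel": [0, 0, 0], "yaw": 0}
  ]
}}

```text
clock: 12.05
position: [0.5721, 0.3435, 0.07]
tcp_rot: [0.001, 0.692, 0.721, 0.001]
contact_force: [4.1, -0.9, 4.2]
grip_width: 0.0002
```

Emit:
{"method": "jog_arm", "body": {
  "plan": [
    {"travel": [0, 0, 0.1], "yaw": 0},
    {"travel": [0, 0, 0], "yaw": 0}
  ]
}}

```text
clock: 12.25
position: [0.5722, 0.3435, 0.0698]
tcp_rot: [0.001, 0.692, 0.721, 0.001]
contact_force: [3.1, -1.5, 9.1]
grip_width: -0.0001
```

Emit:
{"method": "jog_arm", "body": {
  "plan": [
    {"travel": [0, 0, 0.1], "yaw": 0},
    {"travel": [0, 0, 0], "yaw": 0}
  ]
}}

```text
clock: 12.45
position: [0.5723, 0.3436, 0.0696]
tcp_rot: [0.001, 0.693, 0.721, 0.001]
contact_force: [1.8, -2.5, 13.8]
grip_width: -0.0002
```

Emit:
{"method": "jog_arm", "body": {
  "plan": [
    {"travel": [0, 0, -1], "yaw": 0},
    {"travel": [0, 0, -3], "yaw": 0},
    {"travel": [0, 0, -5], "yaw": 0},
    {"travel": [0, 0, -5], "yaw": 0},
    {"travel": [0, 3.5, -3], "yaw": 0},
    {"travel": [0, 3.5, 0], "yaw": 0},
    {"travel": [0, 0, 0], "yaw": 0},
    {"travel": [0, 0, 0], "yaw": 0},
    {"travel": [0, 0, 0], "yaw": 0}
  ]
}}

```text
clock: 13.35
position: [0.6385, 0.3466, 0.2358]
tcp_rot: [-0.001, 0.692, 0.722, -0.002]
contact_force: [0.1, 0.4, 0.0]
grip_width: 0.0001
```

```bash
python3 - <<'E'
from h import *
np.set_printoptions(precision=4,suppress=True)
c=cap("wrist"); w=cloud(c)
ok=(w[...,0]>.50)&(w[...,0]<.60)&(w[...,1]>.324)&(w[...,1]<.361)&(w[...,2]>.058)&(w[...,2]<.095)
q=w[ok]; print(np.polyfit(q[:,0]-.5456,q[:,2],1),len(q),q.min(0),q.max(0))
g=(c["pixels"].min(2)>190)&ok
print("bar",np.nanmedian(w[g],0))
ims=[]
for n,(u,v) in(("scene",(252,172)),("side",(236,242))):
    k=cap(n); ims.append(k["pixels"]); p=cloud(k)
    for r in env.regions_of(n,"terminal"):
        if np.hypot(*(np.array(r["uv"])-(u,v)))<30:
            t=p[r["mask"]]; t=t[~np.isnan(t).any(1)]; f=t[(t[:,2]>.006)&(t[:,2]<.02)]; print(n,t.max(0),len(f),f.mean(0),cv2.minAreaRect((f[:,:2]*1000).astype(np.float32)))
cv2.imwrite("pics/h.png",np.vstack([np.hstack([cv2.resize(i,(400,300)) for i in ims]),np.hstack([cv2.resize(c["pixels"][0:192,128:384],(400,300)),cv2.resize(ims[1][192:312,156:316],(400,300))])]))
E
```

```text
[-0.22    0.0743] 2486 [0.5022 0.324  0.0584] [0.5776 0.361  0.0828]
bar [0.5699 0.3436 0.0695]
scene [0.5853 0.0406 0.1233] 1059 [ 0.5135 -0.0397  0.0119] ((509.6972351074219, -41.00074768066406), (112.39875793457031, 129.10044860839844), 26.459699630737305)
side [0.5818 0.0442 0.1243] 547 [ 0.5218 -0.0467  0.0108] ((501.9776306152344, -46.62599182128906), (115.93880462646484, 130.6914825439453), 26.436498641967773)
```

View pics/h.png

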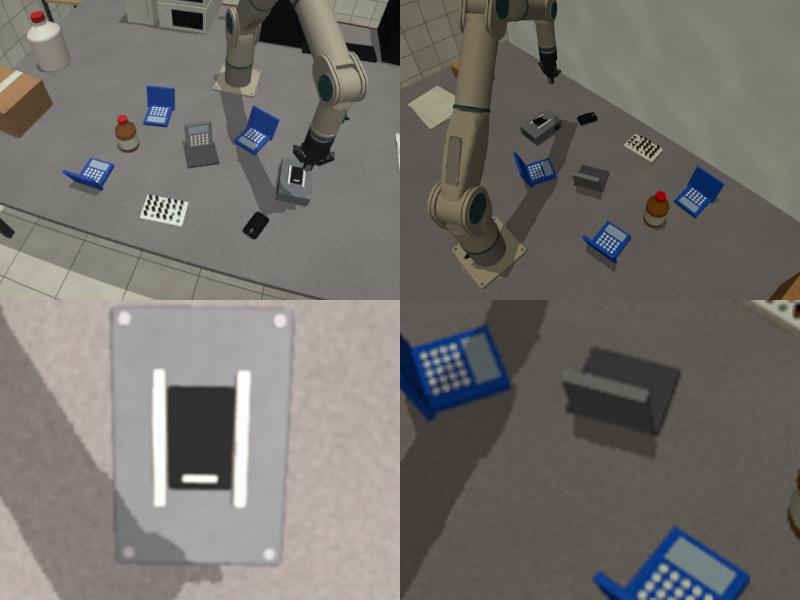

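The rocker face slopes -0.22 and its bar is at 0.0695 m, so it is fully over. The terminal's plate lies flat with its top at 12 mm, the panel top is at 0.124 m, the heading is unchanged, and the bystanders are in place.

```bash
python3 -c "
from workcell import env
print(env.hand_in())"
```

```text
the job is handed in; nothing more can be done
None
```

The grey terminal is back upright on its foot, the rocker switch is fully on, and the job is handed in at about 13.5 s of the 40 s allowed.

- **Terminal:** I pushed near its toe with closed fingers, with about 2 N showing at contact. It tipped about its heel and fell onto its foot. The last check showed the foot plate flat with its top at about 12 mm, the panel top at about 0.124 m, and the heading still about 26°.
- **Rocker:** I then pressed the marked end down until it met the hard stop, reaching about 14 N with no further travel. After I withdrew, its face sloped -0.22 rad and the white bar was at 0.0695 m, which matches fully on (69 mm).
- **Everything else:** In the last pictures the bottle, mouse, vial rack and the three blue look-alikes looked unmoved. The arm was clear of everything at hand-in.

No final check failed. The networks returned a few wrong toe points along the way, which I set aside in favour of the depth measurements. One move call was refused because its rows left out yaw, and I sent it again.

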